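# Third gear on the jar mill

### The arm

A 6-joint arm with a two-finger parallel gripper is mounted at the origin on the work surface. World frame = base frame: x ahead of the robot, y to its left, z up, the work surface at z = 0. Lengths are in m, angles in rad, forces in N, time in s.
With the tool pointing down it reaches from about 0.4 to 0.825 m from the base axis. Payload 7 kg.
Tool frame: the origin (TCP) lies at the centre of the arm's flange, where the gripper is bolted on; the fingertips stand 178 mm ahead of it and the grasp point (between the pads) lies 159 mm ahead of it; z points along the fingers, y is the direction in which the jaws open and shut (so a half turn about z gives the same grasp; the last joint's range is limited). The gripper opens to 88 mm and grips with 3 to 60 N. Pads are 19 mm wide; open, the fingers measure 130 mm over their backs; the gripper's body (78 mm by 193 mm) begins 47 mm behind the grasp point.
Start: joints at [1.516, 0.359, 0.012, 0, -1.224, -0.288], TCP at [0.227, 0.636, 0.405] pointing down, gripper open.
Joint ranges: [-3.07, 3.07], [-1.43, 2.12], [-1.02, 1.25], [-3.03, 1.67], [-3.05, -0], [-3.03, 3.03]. Speed limits (rad/s): [2.39, 2.39, 3.01, 3.14, 3.14, 3.14].

### API

Orientations are given as [roll, pitch, yaw] about the fixed x, y, z axes, in that order (R = Rz(yaw) Ry(pitch) Rx(roll)).
In Python, from station import * gives the robot as it stands.
- The arm moves only by the tool send_rows, never from a script. Its argument "motion" is a list of rows, each an object with "offset": the shift along the tool's x, y, z in cm, a list of three; "turn": the turn about the tool's z in degrees. In form: [{"offset": [x, y, z], "turn": turn}, ...]. A call has 1 to 8 rows; each row is the pose to reach, as a shift and turn from the pose commanded when the call began, along the tool's axes at that moment; what a row does not reach only later rows make up. A row lasts 1/10 s, in which the tool goes at most 50 mm and 8.59 degrees, less where a joint would pass 70% of its speed; a pose out of reach is approached as far as the arm can. A call with a gripper value outside its range is refused whole. "hand" is the opening, from -1 (shut) to 1 (fully open), set as the call begins (left out, the last holds). The fingers move at their own pace and stop on an object; "squeeze" is the grip in N (left out, the last holds). Time passes only in rows, so rows that repeat a pose let the fingers close. It gives the time, the measured TCP pose, the force and the opening at its end, in the units of the state.
- get_state(): the state, without advancing time (a new reading comes with each control period).
- grab_frame(name): name is "scene" or "side" or "wrist"; returns a dict with "frame" (400x640x3 uint8, blue, green, red), "range_z" (400x640 float32, m along the optical axis (not along the pixel's ray), 0 where there is no reading), "vertical_fov" (degrees; the focal length in pixels is half the picture's height over the tangent of half this angle, whatever the lens; pixels are square), "cx", "cy" (the principal point, pixels), "k1" (the pictures are not rectified: a ray, as slopes to the right and down, at radius r is drawn at 1 + k1 r^2 times it, then the intrinsics apply), "cam_to_world" (4x4, takes a point from camera to world coordinates). Camera axes: x right, y up, looking along -z (the intrinsics and any distortion apply to the point x, -y, -z); pixel columns grow to the right and rows downward; lengths in m; the calibration is good to about 2 mm. A picture is of the moment at which its call begins.
- job_done(): hands the job in, once; it reports no verdict.
The state is a dict: "t": time; "q": joint angles; "qd": joint speeds; "joint_efforts": joint torques, N m; "eef_pos": TCP position; "ee_rot": TCP orientation; "force": force on the tool from outside, world axes, zero at the start; "moment": the same for the moment, N m; "width": finger opening in m.
Only numpy, scipy, OpenCV 4.12 (cv2) and the standard library are available. Lean on these libraries where they do the work, as an engineer would, in place of code of your own. Each camera call takes 0.05 s, during which the arm holds its last target. There are 200 camera calls.

### The job

The jar mill stands still with its gear lever in the left-hand leg of the H-shaped gate (first, neutral or second, left and right as seen from the button side). Push the lever by its knob with the fingertips, without gripping or forcing it, through neutral across to the right-hand leg and then forward, away from the buttons, fully home into third, and only then press the start button (the smaller, flat one on the left) firmly down and let it go. Leave the stop button (mushroom head, on the right) alone, and leave the jars and everything else standing or lying where they are.

Things in the scene. Friction and masses are not known exactly. Their poses are not given: they have to be found in the camera images.
- mill: White bench jar mill, 260 mm deep (its x) by 460 wide (its y). Origin at the centre of its underside, on the bench; x points from its front (buttons, timer panel; towards the robot) to its rear, y to its left; turned up to 0.3 rad. Right end (y -230 to -45 mm): gearbox, flat top at 145 mm, with gate, lever and buttons. Left: two rollers with a jar on them, jar top 234 mm above the bench.
- gate_mid (a point): Centre of the H gate, on top of the steel gate plate (69 x 69 x 8 mm, top 153 mm above the bench). Axes as the mill's. H slot 13 mm wide: two legs along x, centred at y = +16 mm (left) and -16 mm (right), each reaching 26.5 mm to front and rear, joined by a cross slot along y at x = 0 (neutral), its corners rounded 5 mm. Left leg: first at the rear, second at the front.
- third_slot (a point): Middle of the lever's shaft in the gate when fully home in third: rear end of the right-hand leg, 21 mm to the rear and 16 mm to the right of gate_mid, on top of the gate plate. The opposite, front end of the same leg is fourth.
- lever_pivot (a point): Pivot of the gear lever inside the gearbox, 59 mm above the bench, right under gate_mid: two crossed hinges. The lever leans about this point.
- grip_mid (a point): Centre of the black pear-shaped knob on the gear lever, 175 mm from the pivot; its z runs up along the lever. Knob up to 33 mm thick (16 mm radius), from 35 mm below to 31 mm above this point; shaft below 10 mm thick. Swings up to 33 mm left or right and 41 mm to front or rear. The lever stays where it is left; it takes 3 to 4 N to move; gate and stops are solid.
- gear_across (a joint): Sideways lean of the gear lever, rad: 0 in the middle of the cross slot, -0.187 at the left stop, +0.187 at the right stop. It passes from leg to leg only in neutral. At the start between -0.185 and -0.165.
- gear_forward (a joint): Fore-and-aft lean of the gear lever, rad: 0 in neutral, +0.229 at the rear stop (home in first or third), -0.229 at the front stop (second or fourth). The cross slot gives about 0.017 play each way, and its rounded corners lead the lever in from about 0.04. At the start anywhere from -0.21 to 0.21.
- grip_front: A quarter of the lever's knob, the side towards the mill's front; outer face 16 mm from the knob's axis, 56 mm tall. Listed only to tell a squeeze between opposite sides from a push; its origin is the lever's pivot, not the knob.
- grip_rear: A quarter of the lever's knob, the side towards the mill's rear; outer face 16 mm from the knob's axis, 56 mm tall. Listed only to tell a squeeze between opposite sides from a push; its origin is the lever's pivot, not the knob.
- grip_left: A quarter of the lever's knob, the side towards the mill's left; outer face 16 mm from the knob's axis, 56 mm tall. Listed only to tell a squeeze between opposite sides from a push; its origin is the lever's pivot, not the knob.
- grip_right: A quarter of the lever's knob, the side towards the mill's right; outer face 16 mm from the knob's axis, 56 mm tall. Listed only to tell a squeeze between opposite sides from a push; its origin is the lever's pivot, not the knob.
- start (a joint): Travel of the start button, m: 0 up, 0.006 fully down. It springs back; it begins to move at about 1.5 N and is fully down at 5 N.
- start_top (a point): Centre of the top face of the start button: flat, black, 26 mm in diameter, standing 10 mm above its 42 mm steel bezel, pressed straight down. It is 167 mm above the bench, at x = -98, y = -85 mm of the mill (front left of the gearbox top).
- stop (a joint): Travel of the stop button, m: 0 up, 0.006 fully down; springs back, begins to move at 1.5 N, fully down at 5 N.
- stop_top (a point): Centre of the top of the stop button: black mushroom head, 42 mm in diameter, 176 mm above the bench, at x = -98, y = -180 mm of the mill (front right of the gearbox top).
- mill_jar: White porcelain mill jar, 120 mm in diameter, 174 mm long, 1.6 kg, lying loose across the two rollers along the mill's y. Origin on its axis, 80 mm from its base. Bystander.
- vial: Small amber screw-cap vial, 23 mm in diameter, 40 mm tall, standing on the gearbox top, rear left corner. Origin at the centre of its underside. Bystander.
- gasket: Black rubber sealing ring, 42 mm across, 6 mm thick, lying on the gearbox top left of the gate. Origin at the centre of its underside. Bystander.
- spare_jar: Second porcelain mill jar, 120 mm in diameter, 180 mm tall with its lid clamp, standing on the bench to the left of the mill. Origin at the centre of its underside. Bystander.
- reagent: Amber bottle with a blue cap, 68 mm in diameter, 150 mm tall, standing on the bench to the right of the mill. Origin at the centre of its underside. Bystander.
- beaker: Glass beaker, 72 mm in diameter, 85 mm tall, standing on the bench to the right of the mill. Origin at the centre of its underside. Bystander.
- mortar: White porcelain mortar, 110 mm across the rim, 62 mm tall, standing on the bench to the right of the mill. Origin at the centre of its underside. Bystander.
- spanner: Steel spanner, 170 mm long, lying on the bench behind the mill. Origin near its middle, on the bench. Bystander.

How it is judged:
On the way, in this order (a step that is already met when the one before it is completed fails the run):
1. the gear lever has crossed neutral into the right-hand leg (value of joint gear_across above 0.12 rad), for 0.05 s.
2. the gear lever is fully home in third (value of joint gear_across above 0.12 rad and value of joint gear_forward above 0.195 rad), for 0.2 s.
3. the start button is pressed down (value of joint start above 0.004 m), for 0.05 s.
At the end, for the whole second after the job is handed in: The gear lever rests in third (gear_across above 0.12 rad, gear_forward above 0.195 rad of 0.229), the start button has been pressed more than 4 mm and is up again (less than 1 mm), the stop button is up, and every loose thing is within 20 mm of where it stood (all of step 2 and value of joint each of start, stop below 0.001 m and distance of each of mill_jar, spare_jar, vial, gasket, reagent, beaker, mortar, spanner from where it was at the start of the episode below 0.02 m); the robot touches nothing.
It fails at once if the start button is pressed while the lever is not in third (value of joint start above 0.002 m and not (value of joint gear_across above 0.12 rad and value of joint gear_forward above 0.195 rad)).
It fails at once if the stop button is pressed (value of joint stop above 0.002 m).
It fails at once if the lever's knob is squeezed between opposite sides instead of pushed ((contact force between the fingers and grip_front above 1 N and contact force between the fingers and grip_rear above 1 N) or (contact force between the fingers and grip_left above 1 N and contact force between the fingers and grip_right above 1 N)).
It fails at once if the lever is forced: pushed with more than 45 N (contact force between the fingers and grip_front above 45 N or contact force between the fingers and grip_rear above 45 N or contact force between the fingers and grip_left above 45 N or contact force between the fingers and grip_right above 45 N).
It fails at once if a loose thing is knocked, moved or lifted more than 20 mm (distance of any of mill_jar, spare_jar, vial, gasket, reagent, beaker, mortar, spanner from where it was at the start of the episode above 0.02 m).
It also fails if it takes over 67 s, if anything falls off the work surface, if the arm or the gripper's body presses on something with over 40 N, if the wrist force passes 120 N, or if a joint passes its speed limit or range.

## Working session

There is one attempt and no reset: what is moved stays moved. The work goes in short steps, Python scripts to look and compute and a tool call to move; the robot and the scene stay as the last step left them, time stands still between calls to the robot, and variables do not carry over. Pictures are saved under pics/ and viewed, about 8 in all and at most 12, crops included, and the job is handed in when it is done.

Besides the shell and the picture viewer there is one more tool, called after "Emit:" by a JSON object that holds its "api" and its "payload", one argument or row to a line. send_rows: Moves the arm, as the interface text tells. Its arguments: {"type":"object","properties":{"motion":{"type":"array"},"hand":{"type":"number"},"squeeze":{"type":"number"}},"required":["motion"]}

```bash
mkdir -p pics; ls; cat > h.py <<'E'
from station import *
import numpy as np, cv2
def cam(name):
    d=grab_frame(name); return d
def K(d):
    f=200/np.tan(np.radians(d["vertical_fov"])/2)
    return np.array([[f,0,d["cx"]],[0,f,d["cy"]],[0,0,1.]]), np.array([d["k1"],0,0,0.])
def pts(d,uv,z=None):
    """pixels -> world: by depth, or on plane z"""
    k,c=K(d); uv=np.asarray(uv,float).reshape(-1,2)
    s=cv2.undistortPoints(uv.reshape(-1,1,2),k,c).reshape(-1,2)
    T=np.array(d["cam_to_world"]); r=np.c_[s[:,0],-s[:,1],-np.ones(len(s))]
    w=r@T[:3,:3].T
    if z is None:
        i=uv.round().astype(int); t=d["range_z"][i[:,1],i[:,0]]
    else: t=(z-T[2,3])/w[:,2]
    return T[:3,3]+w*t[:,None]
def proj(d,P):
    k,c=K(d); T=np.linalg.inv(np.array(d["cam_to_world"])); p=np.asarray(P,float).reshape(-1,3)@T[:3,:3].T+T[:3,3]
    p=p*[1,-1,-1]; return cv2.projectPoints(p.reshape(-1,1,3),np.zeros(3),np.zeros(3),k,c)[0].reshape(-1,2)
E
python3 - <<'E'
from h import *
s=get_state();print(s)
a=cam("scene");b=cam("side")
for n,d in(("scene",a),("side",b)):
    cv2.imwrite(f"pics/{n}0.png",d["frame"]);print(n,np.round(d["cam_to_world"],3).tolist(),d["vertical_fov"],d["k1"])
E
```

```text
pics
{'t': 0.0, 'q': array([ 1.51608718e+00,  3.59389248e-01,  1.10513813e-02, -3.46388219e-04,
       -1.22410760e+00, -2.88091442e-01]), 'qd': array([-0.00090549, -0.00055829,  0.0010063 , -0.00076929, -0.00075771,
       -0.0029637 ]), 'joint_efforts': array([ 2.71109166e-03, -5.82714236e+01,  2.93059194e+01,  6.99727759e+00,
        6.92254049e-03, -1.33643566e-04]), 'eef_pos': array([0.22682653, 0.63553625, 0.40371834]), 'ee_rot': array([ 3.13991895e+00, -1.56397366e-04, -3.42918424e-01]), 'force': array([-0.08281282, -0.18002908, -0.26727722]), 'moment': array([-0.00577621,  0.03759538,  0.0118061 ]), 'width': 0.0878207828904462}
scene [[-0.737, -0.527, 0.422, 1.148], [0.676, -0.569, 0.468, 0.603], [-0.006, 0.631, 0.776, 1.115], [0.0, 0.0, 0.0, 1.0]] 46.16878187790661 -0.10856001784939524
side [[1.0, 0.011, -0.028, 0.582], [-0.027, 0.74, -0.672, -0.819], [0.013, 0.673, 0.74, 1.11], [0.0, 0.0, 0.0, 1.0]] 55.86960137034417 -0.003186297796674204
```

View pics/scene0.png

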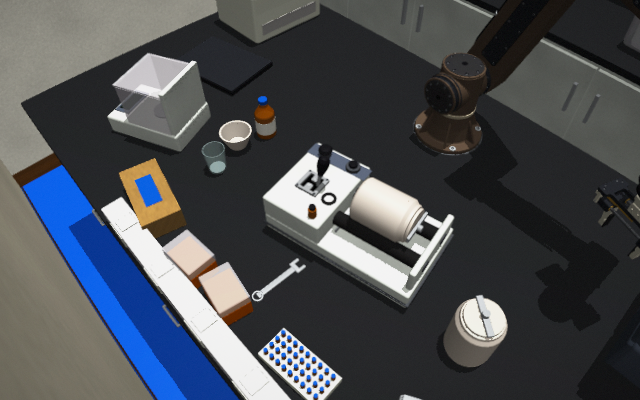

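View pics/side0.png

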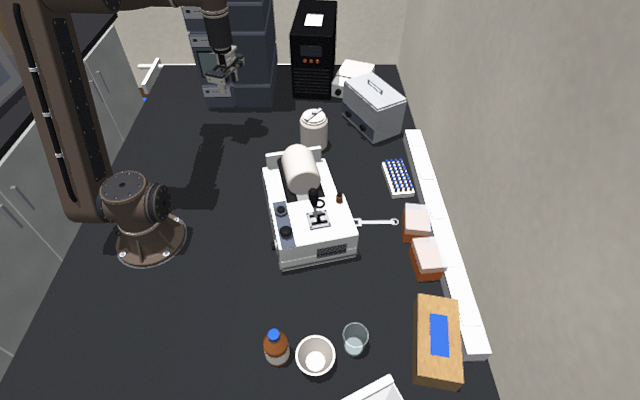

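Scene view: gearbox at about (315,190), gate at (313,183), knob at (324,155), vial (312,211) and gasket (329,199). Side view: gate at (318,219), knob at (313,195), start at (281,210), stop at (286,231). I'll enlarge both.

```bash
python3 - <<'E'
import cv2,numpy as np
a=cv2.imread("pics/scene0.png")[135:255,255:375]
b=cv2.imread("pics/side0.png")[165:275,255:365]
r=lambda i:cv2.resize(i,(400,400),interpolation=cv2.INTER_CUBIC)
cv2.imwrite("pics/crop0.png",np.hstack([r(a),r(b)]))
E
```

```text
(no output)
```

View pics/crop0.png

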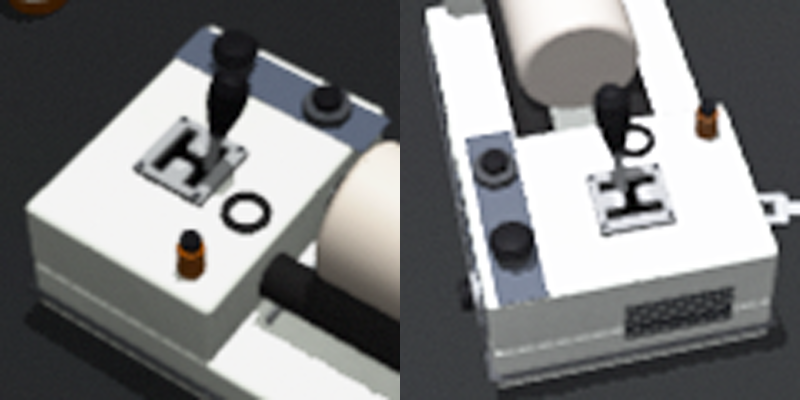

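```bash
python3 - <<'E'
from h import *
S=lambda p:np.array([[255+(x-400)*.275,165+y*.275] for x,y in p])
C=lambda p:np.array([[255+x*.3,135+y*.3] for x,y in p])
a=cam("scene");b=cam("side")
for n,d,F,st,sp,pl,kt in(("side",b,S,(494,161),(513,239),[(588,172),(660,163),(676,222),(603,235)],(611,92)),("scene",a,C,(327,99),(235,45),[(182,116),(247,155),(203,203),(135,165)],(231,78))):
    s=pts(d,F([st]),.167)[0];q=pts(d,F([sp]),.176)[0];P=pts(d,F(pl),.153)
    v=s-q; yaw=np.arctan2(-v[0],v[1])
    print(n,"start",s.round(4),"stop",q.round(4),"dist",np.hypot(*v[:2]).round(4),"yaw",yaw.round(3),"gate",P.mean(0).round(4))
    R=np.array([[np.cos(yaw),-np.sin(yaw)],[np.sin(yaw),np.cos(yaw)]])
    e=P[1]-P[0];print("plate edge",np.linalg.norm(e).round(4),"gate rel start in mill",((P.mean(0)-s)[:2]@R).round(4), "knobtop@.255 rel gate", ((pts(d,F([kt]),.255)[0]-P.mean(0))[:2]@R).round(4), pts(d,F([kt])).round(4))
E
```

```text
side start [ 0.4771 -0.0135  0.167 ] stop [ 0.4984 -0.1086  0.176 ] dist 0.0975 yaw 0.221 gate [ 0.6006 -0.0463  0.153 ]
plate edge 0.0665 gate rel start in mill [ 0.1134 -0.059 ] knobtop@.255 rel gate [-0.0098  0.0367] [[ 0.583  -0.0156  0.2582]]
scene start [0.4816 0.0026 0.167 ] stop [ 0.5007 -0.0893  0.176 ] dist 0.0938 yaw 0.204 gate [ 0.6006 -0.0337  0.153 ]
plate edge 0.0693 gate rel start in mill [ 0.1091 -0.0597] knobtop@.255 rel gate [-0.0131  0.03  ] [[ 0.5838 -0.0048  0.2582]]
```

```bash
python3 - <<'E'
from h import *
a=cam("scene");b=cam("side");w=cam("wrist")
print(a["cx"],a["cy"],b["cx"],b["cy"],w["cx"],w["cy"],w["vertical_fov"],w["k1"],np.round(w["cam_to_world"],3).tolist())
print("bench scene",pts(a,[(350,320),(200,250),(250,60),(560,270)])[:,2].round(4))
print("bench side",pts(b,[(200,320),(390,300),(240,160),(130,300)])[:,2].round(4))
print("top scene",pts(a,[(285,195),(335,175),(318,225)])[:,2:].round(4).T,"side",pts(b,[(340,235),(310,235),(335,215)])[:,2:].round(4).T)
# base flange circle projection
t=np.linspace(0,2*np.pi,60)
for n,d in(("scene",a),("side",b)):
    im=d["frame"].copy()
    for P,c in((np.c_[.09*np.cos(t),.09*np.sin(t),0*t],(0,255,0)),(np.array([[0,0,0.]]),(0,0,255)),(np.array([[.2268,.6355,.4037]]),(0,255,255)),(np.array([[.2268,.6355,.2257]]),(255,0,255))):
        for u in proj(d,P): cv2.circle(im,tuple(int(v) for v in u.round()),1,c,-1)
    cv2.imwrite(f"pics/chk_{n}.png",im)
p=cv2.imread("pics/chk_scene.png")[30:200,380:640];q=cv2.imread("pics/chk_side.png")[30:300,60:260]
cv2.imwrite("pics/chk.png",np.hstack([cv2.resize(p,(440,288)),cv2.resize(q,(340,459))[171:,:] if 0 else cv2.resize(q,(213,288))]))
cv2.imwrite("pics/wrist0.png",w["frame"])
E
```

```text
320.00669675576216 199.14721434790184 323.0364376592528 197.16068884807754 320.53222670499804 197.21183487086884 70.72251316716564 0.008048354937701188 [[-0.336, 0.907, 0.254, 0.297], [-0.942, -0.323, -0.09, 0.61], [0.0, -0.269, 0.963, 0.383], [0.0, 0.0, 0.0, 1.0]]
bench scene [-0.0001  0.0879  0.0306 -0.001 ]
bench side [-0.0049 -0.0035 -0.0026  0.0015]
top scene [[0.1448 0.1436 0.1482]] side [[0.145  0.1437 0.1432]]
```

View pics/chk.png

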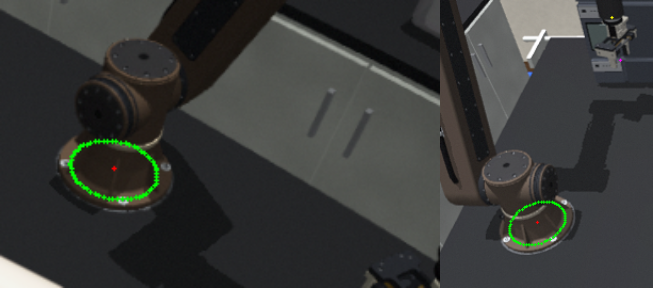

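The base projects about right in both views. They still differ by about 12 mm in y at the mill, so I'll measure from close by with the wrist camera.

Emit:
{"api": "send_rows", "payload": {
  "hand": -1,
  "squeeze": 10,
  "motion": [
    {"offset":[0,0,-5],"turn":0},
    {"offset":[0,0,-9.6],"turn":-4},
    {"offset":[3.5,3.5,-9.6],"turn":-8},
    {"offset":[7,7,-9.6],"turn":-12},
    {"offset":[10.5,10.5,-9.6],"turn":-16},
    {"offset":[14,14,-9.6],"turn":-20},
    {"offset":[17.5,17.5,-9.6],"turn":-24},
    {"offset":[21,21,-9.6],"turn":-28}
  ]
}}

```text
t: 1.15
eef_pos: [0.3544, 0.3653, 0.5009]
ee_rot: [-3.141, -0.0, 0.149]
force: [0.8, -0.8, -0.6]
width: 0.0291
```

Emit:
{"api": "send_rows", "payload": {
  "motion": [
    {"offset":[1.5,4.5,0],"turn":-3.6},
    {"offset":[3,9,0],"turn":-3.6},
    {"offset":[4.5,13.5,0],"turn":-3.6},
    {"offset":[6,18,0],"turn":-3.6},
    {"offset":[7.5,22.5,0],"turn":-3.6},
    {"offset":[9,27,0],"turn":-3.6},
    {"offset":[10.5,31.5,0],"turn":-3.6},
    {"offset":[12,36,0],"turn":-3.6}
  ]
}}

```text
t: 1.95
eef_pos: [0.5255, 0.0266, 0.5011]
ee_rot: [-3.141, -0.001, 0.209]
force: [0.3, 1.6, -0.3]
width: 0.0005
```

Emit:
{"api": "send_rows", "payload": {
  "motion": [
    {"offset":[1,4,0],"turn":0},
    {"offset":[1.5,6.5,0],"turn":0},
    {"offset":[1.5,6.5,0],"turn":0},
    {"offset":[1.5,6.5,0],"turn":0}
  ]
}}

```text
t: 2.35
eef_pos: [0.5533, -0.0324, 0.5003]
ee_rot: [-3.141, 0.001, 0.207]
force: [-0.4, 0.0, -0.4]
width: 0.0003
```

```bash
python3 - <<'E'
from h import *
s=get_state();print(s['eef_pos'],s['ee_rot'],s['width'])
w=cam("wrist");cv2.imwrite("pics/wrist1.png",w["frame"]);np.save("w1.npy",w,allow_pickle=True)
E
```

```text
[ 0.55332566 -0.03238652  0.50034884] [-3.14144021e+00  5.34557410e-04  2.07060046e-01] 0.00030364305324537516
```

View pics/wrist1.png

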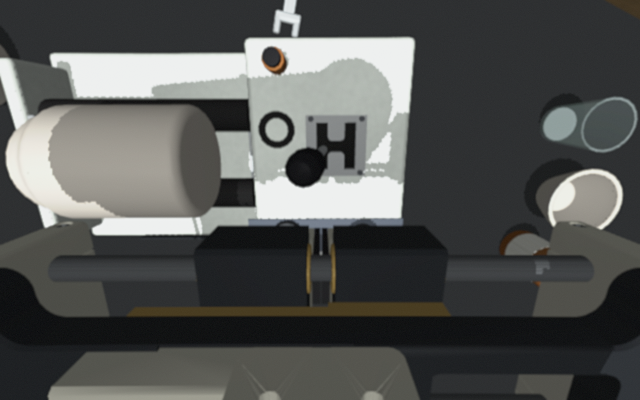

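Wrist view: gate plate spans about (306,115) to (366,176), knob centre (305,168), gasket (277,129), vial (273,60). The buttons at (287,225) and (365,225) are half hidden, and the shut fingers are at column 320.

```bash
python3 - <<'E'
from h import *
w=np.load("w1.npy",allow_pickle=True).item()
P=pts(w,[(306,115),(367,116),(365,176),(305,175)],.153);print("plate",P.round(4).tolist(),P.mean(0).round(4))
g=P.mean(0)
E=pts(w,[(247,39),(413,38)],.145);v=E[0]-E[1];yaw=np.arctan2(-v[0],v[1]);print("rear edge",E.round(4),np.linalg.norm(v),yaw)
F=pts(w,[(250,219),(402,218)],.145);v=F[0]-F[1];print("panel edge yaw",np.arctan2(-v[0],v[1]))
dep=w["range_z"];m=np.zeros((400,640),bool);m[145:190,285:330]=1
yy,xx=np.where(m);Q=pts(w,np.c_[xx,yy]);k=Q[(Q[:,2]>.225)&(Q[:,2]<.29)]
print("knob pts",len(k),k.mean(0).round(4),k.min(0).round(4),k.max(0).round(4))
R=np.array([[np.cos(yaw),-np.sin(yaw)],[np.sin(yaw),np.cos(yaw)]])
c=(k.max(0)+k.min(0))/2;print("knob c rel gate mill",((k.mean(0)-g)[:2]@R).round(4),((c-g)[:2]@R).round(4))
hi=k[k[:,2]>k[:,2].max()-.004].mean(0);print("top",hi.round(4),((hi-g)[:2]@R).round(4))
for r in((.0),):
  print("start est rel gate -> world", g[:2]+R@np.array([-.111,.059]))
E
```

```text
plate [[0.6259, -0.0018, 0.153], [0.6388, -0.0684, 0.153], [0.5726, -0.083, 0.153], [0.5592, -0.0137, 0.153]] [ 0.5991 -0.0417  0.153 ]
rear edge [[ 0.6888  0.0747  0.145 ]
 [ 0.726  -0.0975  0.145 ]] 0.176095139823045 0.21244880846161218
panel edge yaw 0.2144480580553613
knob pts 1260 [ 0.5859 -0.0137  0.253 ] [ 0.5676 -0.0303  0.225 ] [0.5995 0.0028 0.2617]
knob c rel gate mill [-0.007   0.0302] [-0.0093  0.0306]
top [ 0.5828 -0.0125  0.2592] [-0.0098  0.0321]
start est rel gate -> world [ 0.47816609 -0.00746594]
```

Emit:
{"api": "send_rows", "payload": {
  "motion": [
    {"offset":[-1.4,-1.2,0],"turn":0},
    {"offset":[-1.4,-1.2,4],"turn":0},
    {"offset":[-1.4,-1.2,8],"turn":0},
    {"offset":[-1.4,-1.2,10.7],"turn":0},
    {"offset":[-1.4,-1.2,10.7],"turn":0}
  ]
}}

```text
t: 2.9
eef_pos: [0.5355, -0.0221, 0.3904]
ee_rot: [-3.141, 0.006, 0.21]
force: [0.2, -0.7, -0.3]
width: 0.0007
```

Emit:
{"api": "send_rows", "payload": {
  "motion": [
    {"offset":[0.8,0,0],"turn":0},
    {"offset":[1.2,0,0],"turn":0},
    {"offset":[1.6,0,0],"turn":0},
    {"offset":[2.0,0,0],"turn":0},
    {"offset":[2.3,0,0],"turn":0},
    {"offset":[2.3,0,0],"turn":0}
  ]
}}

```text
t: 3.5
eef_pos: [0.5597, -0.0183, 0.3938]
ee_rot: [-3.142, 0.0, 0.209]
force: [-2.8, 0.4, 2.7]
width: 0.0003
```

```bash
cat > look.py <<'E'
from h import *
import sys
g=np.array([.5991,-.0417]);yaw=.213
R=np.array([[np.cos(yaw),-np.sin(yaw)],[np.sin(yaw),np.cos(yaw)]])
s=get_state();print(round(s['t'],2),s['eef_pos'].round(4),s['ee_rot'].round(3),"F",s['force'].round(1),"tcp rel gate (x,right) cm",((s['eef_pos'][:2]-g)@R*[100,-100]).round(2))
w=cam("wrist");cv2.imwrite(f"pics/{sys.argv[1]}.png",w["frame"])
yy,xx=np.mgrid[0:400,0:640];ok=w["range_z"]>0
Q=pts(w,np.c_[xx[ok],yy[ok]]);r=(Q[:,:2]-g)@R
tcp=(s['eef_pos'][:2]-g)@R
k=(Q[:,2]>.235)&(Q[:,2]<.275)&(abs(r[:,0])<.09)&(abs(r[:,1])<.07)
f=k&(abs(r-tcp)<[.02,.03]).all(1); k&=~f
if k.sum()>20:
    h=k&(Q[:,2]>Q[k,2].max()-.004)
    print("knob top pts",h.sum(),"mill rel gate cm",(r[h].mean(0)*[100,-100]).round(2),Q[h,2].mean().round(4),"lean fwd,across",(r[h].mean(0)/.2*[1,-1]).round(3))
print("finger pts",f.sum(),(r[f].min(0)*100).round(2) if f.any() else '',(r[f].max(0)*100).round(2) if f.any() else '')
E
python3 look.py w2
```

```text
3.5 [ 0.5597 -0.0183  0.3938] [-3.142  0.     0.209] F [-2.8  0.4  2.7] tcp rel gate (x,right) cm [-3.36 -3.12]
knob top pts 820 mill rel gate cm [-0.55 -3.09] 0.2594 lean fwd,across [-0.028 -0.154]
finger pts 557 [-4.23  2.57] [-1.36  3.41]
```

View pics/w2.png

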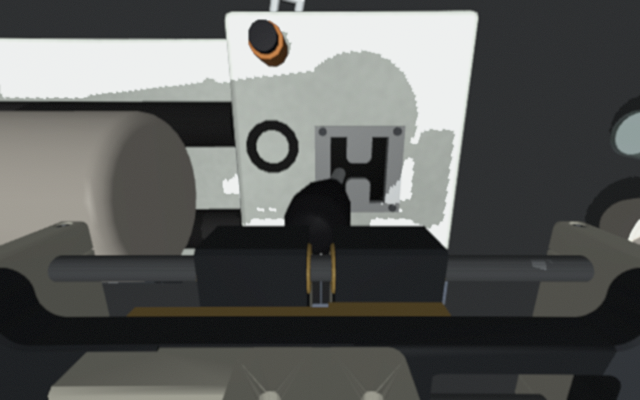

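Contact at about 3 N. The lever still leans slightly forward of neutral (shaft at (338,176), cross-slot row about 170), so I'll push about 5 mm more.

Emit:
{"api": "send_rows", "payload": {
  "motion": [
    {"offset":[0.3,0,0],"turn":0},
    {"offset":[0.6,0,0],"turn":0},
    {"offset":[0.6,0,0],"turn":0}
  ]
}}

```text
t: 3.85
eef_pos: [0.5658, -0.017, 0.3937]
ee_rot: [3.141, 0.0, 0.209]
force: [-2.9, 1.2, 2.9]
width: 0.0005
```

```bash
python3 look.py w3; python3 - <<'E'
import cv2
cv2.imwrite("pics/w3c.png",cv2.resize(cv2.imread("pics/w3.png")[100:260,230:430],(750,600),interpolation=cv2.INTER_CUBIC))
E
```

```text
3.85 [ 0.5658 -0.017   0.3937] [3.141 0.    0.209] F [-2.9  1.2  2.9] tcp rel gate (x,right) cm [-2.74 -3.12]
knob top pts 790 mill rel gate cm [ 0.06 -3.08] 0.2596 lean fwd,across [ 0.003 -0.154]
finger pts 549 [-3.6   2.56] [-0.75  3.4 ]
```

View pics/w3c.png

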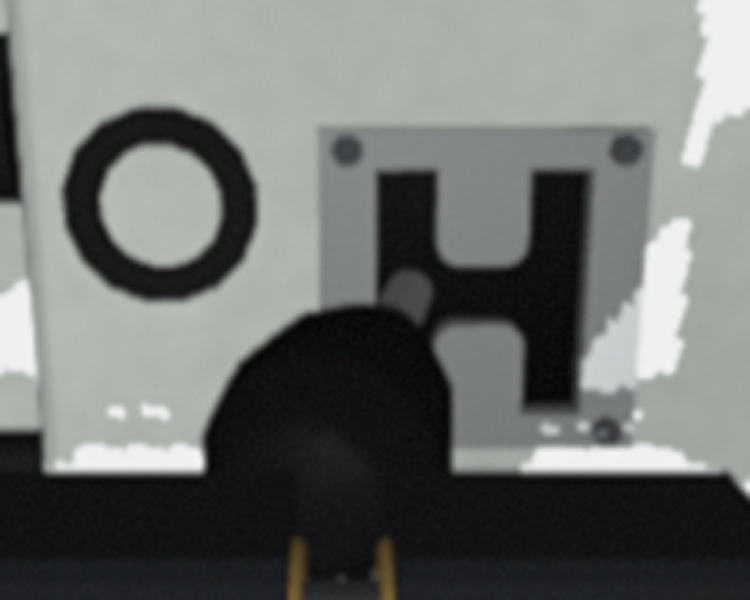

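Crop: shaft centre is at about row 290, with the cross slot spanning rows 268–320, so the lever is in neutral. Next I go round to the knob's left side.

Emit:
{"api": "send_rows", "payload": {
  "motion": [
    {"offset":[-2.2,0,0],"turn":0},
    {"offset":[-2.2,-2.5,0],"turn":0},
    {"offset":[-2.2,-4.3,0],"turn":0},
    {"offset":[0,-4.3,0],"turn":0},
    {"offset":[2.7,-4.3,0],"turn":0},
    {"offset":[2.7,-4.3,0],"turn":0}
  ]
}}

```text
t: 4.5
eef_pos: [0.5855, 0.0316, 0.3931]
ee_rot: [3.141, -0.001, 0.209]
force: [-0.7, -0.8, 0.1]
width: 0.0003
```

Emit:
{"api": "send_rows", "payload": {
  "motion": [
    {"offset":[0,0.4,0],"turn":0},
    {"offset":[0,0.8,0],"turn":0},
    {"offset":[0,1.2,0],"turn":0},
    {"offset":[0,1.6,0],"turn":0},
    {"offset":[0,2.0,0],"turn":0},
    {"offset":[0,2.4,0],"turn":0},
    {"offset":[0,2.4,0],"turn":0}
  ]
}}

```text
t: 5.2
eef_pos: [0.5879, 0.0066, 0.3941]
ee_rot: [3.142, -0.001, 0.208]
force: [0.4, 1.3, 2.1]
width: 0.0005
```

```bash
python3 look.py w4
```

```text
5.2 [0.5879 0.0066 0.3941] [ 3.142e+00 -1.000e-03  2.080e-01] F [0.4 1.3 2.1] tcp rel gate (x,right) cm [-0.08 -4.95]
finger pts 602 [-0.96  4.22] [1.23 5.44]
```

Emit:
{"api": "send_rows", "payload": {
  "motion": [
    {"offset":[0,0.4,0],"turn":0},
    {"offset":[0,0.8,0],"turn":0},
    {"offset":[0,1.2,0],"turn":0},
    {"offset":[0,1.6,0],"turn":0},
    {"offset":[0,2.0,0],"turn":0},
    {"offset":[0,2.0,0],"turn":0}
  ]
}}

```text
t: 5.85
eef_pos: [0.5921, -0.0131, 0.3933]
ee_rot: [3.141, 0.001, 0.208]
force: [0.8, 1.5, 1.3]
width: 0.0006
```

```bash
python3 look.py w5; python3 - <<'E'
from h import *
a=cam("scene")["frame"][100:220,250:400];b=cam("side")["frame"][155:255,255:365]
w=cv2.imread("pics/w5.png")[90:330,200:440]
r=lambda i:cv2.resize(i,(400,300),interpolation=cv2.INTER_CUBIC)
cv2.imwrite("pics/m5.png",np.vstack([np.hstack([r(a),r(b)]),np.hstack([r(w),r(w)*0])]))
E
```

```text
5.85 [ 0.5921 -0.0131  0.3933] [3.141e+00 1.000e-03 2.080e-01] F [0.8 1.5 1.3] tcp rel gate (x,right) cm [-0.08 -2.94]
finger pts 579 [-0.94  2.26] [1.18 3.43]
```

View pics/m5.png

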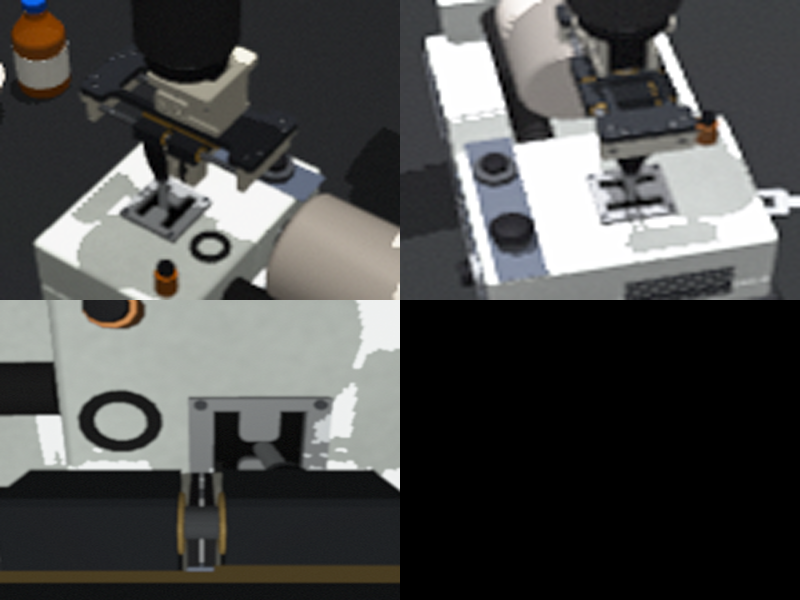

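The shaft, at (265,455) in the lower-left panel, has moved along the cross slot to about mid gate, and the lever now leans slightly right. I'll continue right.

Emit:
{"api": "send_rows", "payload": {
  "motion": [
    {"offset":[0,0.4,0],"turn":0},
    {"offset":[0,0.8,0],"turn":0},
    {"offset":[0,1.2,0],"turn":0},
    {"offset":[0,1.6,0],"turn":0},
    {"offset":[0,2.0,0],"turn":0},
    {"offset":[0,2.3,0],"turn":0},
    {"offset":[0,2.6,0],"turn":0},
    {"offset":[0,2.6,0],"turn":0}
  ]
}}

```text
t: 6.8
eef_pos: [0.5976, -0.0383, 0.3937]
ee_rot: [3.141, 0.0, 0.208]
force: [-0.7, 1.4, -0.8]
width: 0.0006
```

Emit:
{"api": "send_rows", "payload": {
  "motion": [
    {"offset":[0,0.15,0],"turn":0},
    {"offset":[0,0.3,0],"turn":0},
    {"offset":[0,0.3,0],"turn":0}
  ]
}}

```text
t: 7.1
eef_pos: [0.598, -0.0401, 0.3936]
ee_rot: [-3.14, -0.0, 0.209]
force: [-1.6, 7.9, -1.3]
width: 0.0003
```

```bash
python3 look.py w6
```

```text
7.1 [ 0.598  -0.0401  0.3936] [-3.14  -0.     0.209] F [-1.6  7.9 -1.3] tcp rel gate (x,right) cm [-0.07 -0.18]
finger pts 591 [-0.94 -0.52] [1.21 0.69]
```

View pics/w6.png

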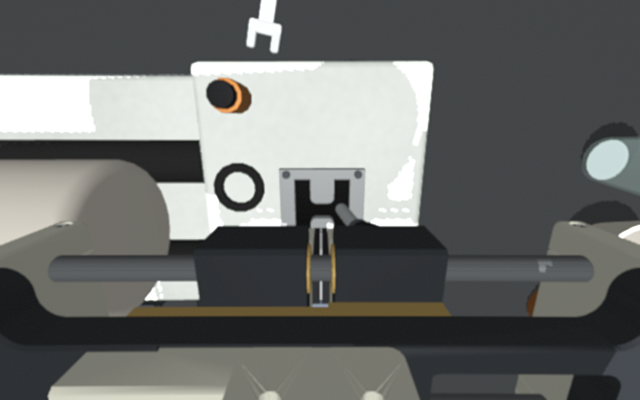

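Stop felt at 7.9 N, and the shaft at (343,212) is in the right-hand leg. Now I go round to the front and push rearwards.

Emit:
{"api": "send_rows", "payload": {
  "motion": [
    {"offset":[0,-1.2,0],"turn":0},
    {"offset":[-2.5,-1.2,0],"turn":0},
    {"offset":[-5,-1.2,0],"turn":0},
    {"offset":[-5,1.5,0],"turn":0},
    {"offset":[-5,3.3,0],"turn":0},
    {"offset":[-5,3.3,0],"turn":0},
    {"offset":[-4,3.3,0],"turn":0},
    {"offset":[-3.2,3.3,0],"turn":0}
  ]
}}

```text
t: 7.95
eef_pos: [0.5745, -0.0791, 0.394]
ee_rot: [3.141, -0.001, 0.209]
force: [0.6, 0.4, -0.6]
width: 0.0002
```

Emit:
{"api": "send_rows", "payload": {
  "motion": [
    {"offset":[0.4,0,0],"turn":0},
    {"offset":[0.8,0,0],"turn":0},
    {"offset":[1.2,0,0],"turn":0},
    {"offset":[1.6,0,0],"turn":0},
    {"offset":[2.0,0,0],"turn":0},
    {"offset":[2.4,0,0],"turn":0},
    {"offset":[2.4,0,0],"turn":0}
  ]
}}

```text
t: 8.65
eef_pos: [0.5975, -0.0746, 0.3934]
ee_rot: [-3.141, 0.0, 0.209]
force: [-3.0, 0.8, 2.4]
width: -0.0001
```

```bash
python3 look.py w7
```

```text
8.65 [ 0.5975 -0.0746  0.3934] [-3.141  0.     0.209] F [-3.   0.8  2.4] tcp rel gate (x,right) cm [-0.85  3.18]
knob top pts 922 mill rel gate cm [2.11 3.41] 0.258 lean fwd,across [0.106 0.171]
finger pts 590 [-1.7  -3.75] [ 1.15 -2.76]
```

Going well: forward 0.106, across 0.171. I'll continue to the stop.

Emit:
{"api": "send_rows", "payload": {
  "motion": [
    {"offset":[0.4,0,0],"turn":0},
    {"offset":[0.8,0,0],"turn":0},
    {"offset":[1.2,0,0],"turn":0},
    {"offset":[1.6,0,0],"turn":0},
    {"offset":[1.8,0,0],"turn":0},
    {"offset":[1.8,0,0],"turn":0}
  ]
}}

```text
t: 9.3
eef_pos: [0.615, -0.0709, 0.3931]
ee_rot: [-3.142, 0.001, 0.209]
force: [-3.2, 0.8, -1.9]
width: 0.0006
```

Emit:
{"api": "send_rows", "payload": {
  "motion": [
    {"offset":[0.15,0,0],"turn":0},
    {"offset":[0.3,0,0],"turn":0},
    {"offset":[0.3,0,0],"turn":0}
  ]
}}

```text
t: 9.6
eef_pos: [0.6178, -0.0704, 0.3937]
ee_rot: [3.141, 0.0, 0.209]
force: [-3.4, 0.7, -1.7]
width: 0.0007
```

```bash
python3 look.py w8
```

```text
9.6 [ 0.6178 -0.0704  0.3937] [3.141 0.    0.209] F [-3.4  0.7 -1.7] tcp rel gate (x,right) cm [1.22 3.2 ]
knob top pts 1041 mill rel gate cm [4.41 3.42] 0.2541 lean fwd,across [0.221 0.171]
finger pts 644 [ 0.34 -3.94] [ 3.2  -2.72]
```

Nearly home, and no stop felt yet. I'll creep on.

Emit:
{"api": "send_rows", "payload": {
  "motion": [
    {"offset":[0.15,0,0],"turn":0},
    {"offset":[0.3,0,0],"turn":0},
    {"offset":[0.3,0,0],"turn":0},
    {"offset":[0.3,0,0],"turn":0}
  ]
}}

```text
t: 10.05
eef_pos: [0.6201, -0.0699, 0.3935]
ee_rot: [-3.142, 0.002, 0.209]
force: [-6.0, -0.5, -0.7]
width: 0.0003
```

```bash
python3 look.py w9
```

```text
10.05 [ 0.6201 -0.0699  0.3935] [-3.142e+00  2.000e-03  2.090e-01] F [-6.  -0.5 -0.7] tcp rel gate (x,right) cm [1.45 3.2 ]
knob top pts 1055 mill rel gate cm [4.46 3.41] 0.254 lean fwd,across [0.223 0.171]
finger pts 669 [ 0.55 -3.93] [ 3.45 -2.77]
```

Emit:
{"api": "send_rows", "payload": {
  "motion": [
    {"offset":[0.15,0,0],"turn":0},
    {"offset":[0.15,0,0],"turn":0},
    {"offset":[-2.5,0,0],"turn":0},
    {"offset":[-4,0,0],"turn":0},
    {"offset":[-4,0,-4],"turn":0},
    {"offset":[-6,-1,-8],"turn":0},
    {"offset":[-10,-3,-8],"turn":0},
    {"offset":[-14,-5,-8],"turn":0}
  ]
}}

```text
t: 10.9
eef_pos: [0.4734, -0.0496, 0.4754]
ee_rot: [3.141, -0.006, 0.208]
force: [-0.2, 0.8, 0.4]
width: 0.0001
```

Emit:
{"api": "send_rows", "payload": {
  "motion": [
    {"offset":[-4,0,0],"turn":0},
    {"offset":[-4,0,0],"turn":0},
    {"offset":[-4,0,0],"turn":0}
  ]
}}

```text
t: 11.2
eef_pos: [0.4341, -0.0581, 0.4755]
ee_rot: [3.142, -0.006, 0.209]
force: [0.3, 0.4, -0.2]
width: 0.0003
```

```bash
python3 look.py w10;  python3 - <<'E'
from h import *
np.save("w10.npy",cam("wrist"),allow_pickle=True)
E
```

```text
11.2 [ 0.4341 -0.0581  0.4755] [ 3.142 -0.006  0.209] F [ 0.3  0.4 -0.2] tcp rel gate (x,right) cm [-16.48  -1.88]
finger pts 0
```

View pics/w10.png

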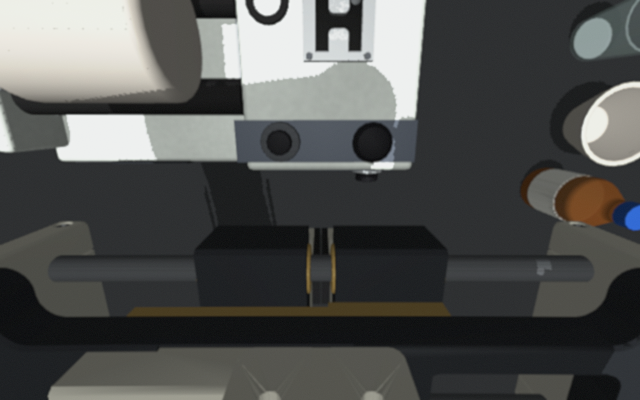

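Wrist view: start button (smaller, with bezel) at (280,141) and stop mushroom at (373,142).

```bash
python3 - <<'E'
from h import *
w=np.load("w10.npy",allow_pickle=True).item()
g=np.array([.5991,-.0417]);yaw=.209
R=np.array([[np.cos(yaw),-np.sin(yaw)],[np.sin(yaw),np.cos(yaw)]])
s=get_state()['eef_pos']
for n,u,z in(("start",(280,141),.167),("stop",(373,142),.176)):
    p=pts(w,[u],z)[0];print(n,p.round(4),pts(w,[u]).round(4),"tool offset cm",((p-s)[:2]@R*[100,-100]).round(2))
for n in("scene","side"):
    d=cam(n);yy,xx=np.mgrid[0:400,0:640];ok=d["range_z"]>0
    Q=pts(d,np.c_[xx[ok],yy[ok]]);r=(Q[:,:2]-g)@R
    k=(Q[:,2]>.22)&(Q[:,2]<.275)&(abs(r)<[.08,.06]).all(1)
    h=k&(Q[:,2]>Q[k,2].max()-.005)
    print(n,h.sum(),"knob top rel gate (fwd,right)",(r[h].mean(0)*[1,-1]).round(4),Q[h,2].max())
E
```

```text
start [ 0.4787 -0.0084  0.167 ] [[ 0.4787 -0.0084  0.1664]] tool offset cm [ 5.3  -3.94]
stop [ 0.4974 -0.098   0.176 ] [[ 0.4974 -0.0983  0.1744]] tool offset cm [5.27 5.21]
scene 29 knob top rel gate (fwd,right) [0.0464 0.0278] 0.2571792743049298
side 12 knob top rel gate (fwd,right) [0.0433 0.0385] 0.25955939865844524
```

Emit:
{"api": "send_rows", "payload": {
  "motion": [
    {"offset":[3,-2,0],"turn":0},
    {"offset":[5.3,-3.9,0],"turn":0},
    {"offset":[5.3,-3.9,4],"turn":0},
    {"offset":[5.3,-3.9,8],"turn":0},
    {"offset":[5.3,-3.9,11],"turn":0},
    {"offset":[5.3,-3.9,12],"turn":0},
    {"offset":[5.3,-3.9,12],"turn":0}
  ]
}}

```text
t: 12.1
eef_pos: [0.4784, -0.009, 0.3524]
ee_rot: [3.141, 0.003, 0.209]
force: [0.0, -0.3, 1.2]
width: 0.0006
```

Emit:
{"api": "send_rows", "payload": {
  "motion": [
    {"offset":[0,0,0.5],"turn":0},
    {"offset":[0,0,0.9],"turn":0},
    {"offset":[0,0,1.3],"turn":0},
    {"offset":[0,0,1.6],"turn":0},
    {"offset":[0,0,1.8],"turn":0},
    {"offset":[0,0,1.8],"turn":0}
  ]
}}

```text
t: 12.7
eef_pos: [0.4786, -0.0088, 0.339]
ee_rot: [3.141, -0.004, 0.21]
force: [-8.1, 2.6, 25.3]
width: 0.0006
```

Tip at 0.161 m with 25 N up, so the button is fully down. Now I let it go and retreat.

Emit:
{"api": "send_rows", "payload": {
  "motion": [
    {"offset":[0,0,-2],"turn":0},
    {"offset":[0,0,-6],"turn":0},
    {"offset":[0,0,-11],"turn":0},
    {"offset":[-4,3,-13],"turn":0},
    {"offset":[-5.3,3.9,-13.8],"turn":0},
    {"offset":[-5.3,3.9,-13.8],"turn":0}
  ]
}}

```text
t: 13.3
eef_pos: [0.4324, -0.0596, 0.4755]
ee_rot: [-3.141, -0.004, 0.207]
force: [0.4, 0.0, -0.2]
width: 0.0001
```

```bash
python3 - <<'E'
from h import *
w=cam("wrist");s=get_state();print(s['t'],s['eef_pos'].round(4),s['force'].round(1))
print("start/stop top z",pts(w,[(280,141),(373,142)])[:,2].round(4))
g=np.array([.5991,-.0417]);yaw=.209
R=np.array([[np.cos(yaw),-np.sin(yaw)],[np.sin(yaw),np.cos(yaw)]])
for n in("scene","side"):
    d=cam(n);o=cv2.imread(f"pics/{n}0.png");yy,xx=np.mgrid[0:400,0:640];ok=d["range_z"]>0
    Q=pts(d,np.c_[xx[ok],yy[ok]]);r=(Q[:,:2]-g)@R
    k=(Q[:,2]>.22)&(Q[:,2]<.275)&(abs(r)<[.08,.06]).all(1);h=k&(Q[:,2]>Q[k,2].max()-.005)
    print(n,"knob top",(r[h].mean(0)*[1,-1]).round(4))
    cv2.imwrite(f"pics/{n}9.png",d["frame"])
a=cv2.imread("pics/scene9.png");b=cv2.imread("pics/side9.png")
cv2.imwrite("pics/end.png",np.hstack([cv2.resize(a[100:300,190:430],(480,400)),cv2.resize(b[120:280,240:360],(300,400))]))
E
```

```text
13.35 [ 0.4331 -0.0589  0.4744] [-0.1 -0.6  0.2]
start/stop top z [0.1651 0.1744]
scene knob top [0.0461 0.0268]
side knob top [0.0433 0.0375]
```

View pics/end.png

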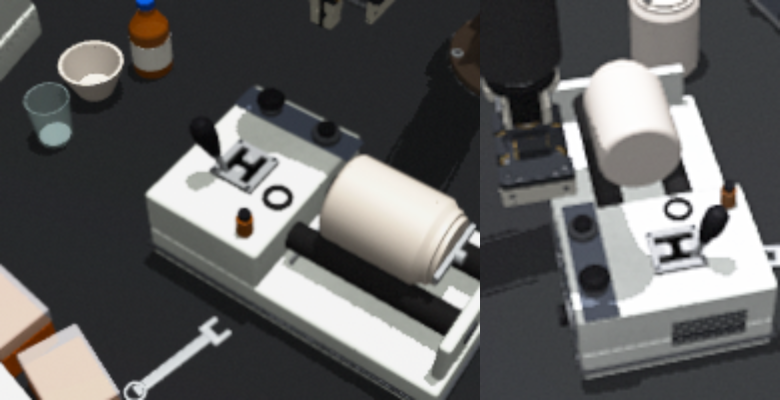

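The lever is in the rear right leg (knob at (205,135) left panel, (712,222) right), and vial, gasket and jar are in place. The single-pixel start height read 1.3 mm low, so I'll average a patch before handing in.

```bash
python3 - <<'E'
from h import *
w0=np.load("w10.npy",allow_pickle=True).item();w=cam("wrist")
for c in((280,141),(373,142)):
    u=[(c[0]+i,c[1]+j) for i in range(-5,6) for j in range(-5,6)]
    print([np.median(pts(d,u)[:,2]).round(4) for d in(w0,w)])
    z=[np.median(pts(d,u)[:,2]) for d in(w0,w)]
    ok=locals().get("ok",True) and abs(z[1]-z[0])<.001
print(ok)
if ok: print(job_done())
E
```

```text
[np.float64(0.166), np.float64(0.1661)]
[np.float64(0.174), np.float64(0.1741)]
True
the job is handed in; nothing more can be done
None
```

I shifted the lever into third, then pressed and released the start button, and handed the job in at about 13 s of the 67 s allowed. The hand-in gives no verdict.

**Lever:** With the fingers shut, I pushed the knob back to neutral from the front, across to the right-hand stop from the left, and rearward into third from the front. The highest force I read was about 8 N, at the right-hand stop. With the finger still on the knob, I measured about 0.22 rad forward and 0.17 rad across.

**Start button:** I pressed it to the bottom with about 25 N, then let it go and backed away. The tool force read about zero at the end.

**Last checks:**
- **Lever:** it looked in place at the rear of the right-hand leg. Its position matched the reading from before the press to within 1 mm in each camera.
- **Buttons:** both tops were within 0.1 mm of their heights before the press.
- **Loose things:** the mill jar, vial, gasket, spanner, beaker, mortar, bottle and spare jar looked undisturbed. I judged this by eye and did not measure them.

**Disagreements:**
- The scene and side cameras differed by about 11–16 mm sideways at the mill. I worked from the wrist camera instead, whose values fell between them.
- One single-pixel reading of the start button was 1.3 mm low. Averaging over a patch showed it was noise.

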